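# Unload the conditioning chamber and sort the sensor modules

## Robot

A 6-joint arm with a two-finger parallel gripper is mounted at the origin on the work surface. World frame = base frame: x ahead of the robot, y to its left, z up, the work surface at z = 0. Lengths are in mm, angles in degrees, forces in N, time in s.
With the tool pointing down it reaches from about 350 to 850 mm from the base axis. Payload 8.1 kg.
Tool frame: the origin (TCP) lies at the very end of the fingers, on their centre line; the grasp point (between the pads) lies r.tcp_to_grasp behind it (r.tcp_to_grasp is the distance from the TCP to the grasp point, in mm); z points along the fingers, y is the line along which they close (so a half turn about z gives the same grasp; the last joint's range is limited). The gripper opens to 85 mm and grips with 20 to 120 N. Pads are 22 mm wide; open, the fingers measure 114 mm over their backs; the gripper's body (76 mm by 85 mm) begins 54 mm behind the grasp point. The pads swing forward as they close: fully open they stand 13 mm farther back than shut.
Start: joints at [70.909, 7.471, 85.268, -0, 87.261, -4.893], TCP at [147.141, 581.683, 231.292] pointing down, gripper open.
Joint ranges: [-169.43, 169.43], [-51.17, 129.36], [1.28, 143.12], [-76.62, 256.62], [0, 156.53], [-152.29, 152.29]. Speed limits (degrees/s): [136.94, 136.94, 159.86, 180, 180, 180].

## Interface

Orientations are given as [roll, pitch, yaw] about the fixed x, y, z axes, in that order (R = Rz(yaw) Ry(pitch) Rx(roll)).
In Python, from bench import r gives the robot as it stands.
- The arm moves only by the shell command python3 -m handwheel 'ROWS' [OPENING] [FORCE]. ROWS is JSON, a list of rows, each a list of 4 numbers: the shift along the tool's x, y, z in m, then the turn about the tool's z in degrees. A call has 1 to 10 rows; each row shifts and turns the commanded pose from where the row before left it, along the tool's axes as they then stand; what a row does not reach is not made up. A row lasts 1/10 s, in which the tool goes at most 50 mm and 8.59 degrees, less where a joint would pass 70% of its speed; a pose out of reach is approached as far as the arm can. A call is refused whole if a number of a shift passes 0.05 or a number of a turn 8.59, either way. A call with a gripper value outside its range is refused whole. OPENING is the finger opening in m, from 0 to 0.0854, set as the call begins (- or left out, the last holds). The fingers move at their own pace and stop on an object; FORCE is the grip in N (left out, the last holds). Time passes only in rows, so rows that do not move let the fingers close. It gives the time, the measured TCP pose, the force, the opening and the grip force at its end, in the units of the state.
- r.sense(): the state, without advancing time (a new reading comes with each control period).
- r.snapshot(name): name is "side" or "top"; returns the picture (480x640x3 uint8, red, green, blue); there is no depth.
- r.camera_params(name): a dict with "fx", "fy", "cx", "cy" (pixels), "D" ([k1, k2, p1, p2, k3] as OpenCV has them; the pictures are not rectified), "R" (3x3) and "t" (3): a world point X has camera coordinates R X + t. Camera axes: x right, y down, z forward; pixel columns grow to the right and rows downward; lengths in mm; the calibration is good to about 2 mm. A picture is of the moment at which its call begins. camera_params takes no time and is no camera call.
- r.hand_in(): hands the job in; it is judged then, once.
The state is a dict: "time": time; "joint_pos": joint angles; "qd": joint speeds; "joint_efforts": joint torques, N m; "tool_pos": TCP position; "tcp_rot": TCP orientation; "ft_force": force on the tool from outside, world axes, zero at the start; "wrist_torque": the same for the moment, N m; "finger_gap": finger opening in mm; "grip_force": force on a finger pad.
Only numpy, scipy, OpenCV 4.12 (cv2) and the standard library are available. Lean on these libraries where they do the work, as an engineer would, in place of code of your own. Each camera call takes 0.05 s, during which the arm holds its last target. There are 200 camera calls.

## Task

The sensor modules in the conditioning chamber are done. Press the hatch down at its finger mark until its catch lets it spring open, then take out every module and stand it upright on the floor of its tray: round tag into the wooden tray, bar-shaped tag into the steel tray. Leave the hatch open, and the lens, bracket, meter, drive and funnel where they are.

Things in the scene. Friction and masses are not known exactly. Their poses are not given: they have to be found in the camera images.
- chamber: white conditioning chamber fixed on the bench, 360 (x) by 310 (y) by 98 mm tall; origin under its middle, x away from the robot at yaw 0. The bay under its hatch, a well with a flat black floor 40 mm above the bench, spans x -125 to 125 and y -100 to 70 mm here; around it a ledge 55 mm above the bench, then an outer rim 98 mm high beyond x +-158, y -134 and 133 mm
- hatch (a joint): angle of the chamber's grey hatch, rad: 0 shut and level, 1.75 fully open. A spring catch holds it shut: press its free edge straight down until it is about 8 mm below its shut height (-0.035 rad; hard stop at -0.05) with 4 to 10 N, let go, and its spring swings it fully open in about 2 s and keeps it there. It does not catch again
- hatch_press (a point): round rubber finger mark on the outer (upper) face of the grey hatch, 240 mm from the hinge line and 20 mm from the free (right, -y) edge; moves with the hatch, a panel 310 mm (along the hinge) by 260 by 12 mm. 100 mm above the bench when shut
- hatch_hinge (a point): middle of the hatch's hinge line, level with its outer face, 100 mm above the bench; the line runs along the chamber's x at y = 130 mm in its frame (left side); opening lifts the right edge until the hatch stands just past upright on the left, 260 mm above the hinge. A steel tongue hangs 33 mm below the panel at the middle of its free edge
- pass_tray: wooden tray for passed modules, open, fixed on the bench, outside 188 (x) by 118 (y) by 20 mm tall, walls and floor 4 mm thick; origin at the centre of its underside; holds three modules in a row along its x, 58 mm apart; it may change places with the steel tray
- rej_tray: bare steel tray for rejected modules, open, fixed on the bench, outside 188 (x) by 118 (y) by 20 mm tall, walls and floor 4 mm thick; origin at the centre of its underside; holds three modules in a row along its x, 58 mm apart; it may change places with the wooden tray
- pass1_mid (a point): Passed sensor module, upright black cylinder 40 mm in diameter and 32 mm tall (about 90 g) with a thin aluminium band near its foot; a round white tag, 27 mm in diameter, on its flat top; this point is its centre, 16 mm above its underside, z up its axis. Starts in the chamber's bay. May be absent.
- pass2_mid (a point): Passed sensor module, upright black cylinder 40 mm in diameter and 32 mm tall (about 90 g) with a thin aluminium band near its foot; a round white tag, 27 mm in diameter, on its flat top; this point is its centre, 16 mm above its underside, z up its axis. Starts in the chamber's bay. May be absent.
- pass3_mid (a point): Passed sensor module, upright black cylinder 40 mm in diameter and 32 mm tall (about 90 g) with a thin aluminium band near its foot; a round white tag, 27 mm in diameter, on its flat top; this point is its centre, 16 mm above its underside, z up its axis. Starts in the chamber's bay. May be absent.
- rej1_mid (a point): Rejected sensor module, upright black cylinder 40 mm in diameter and 32 mm tall (about 90 g) with a thin aluminium band near its foot; a narrow bar-shaped white tag, 34 by 9 mm, on its flat top; this point is its centre, 16 mm above its underside, z up its axis. Starts in the chamber's bay. May be absent.
- rej2_mid (a point): Rejected sensor module, upright black cylinder 40 mm in diameter and 32 mm tall (about 90 g) with a thin aluminium band near its foot; a narrow bar-shaped white tag, 34 by 9 mm, on its flat top; this point is its centre, 16 mm above its underside, z up its axis. Starts in the chamber's bay. May be absent.
- rej3_mid (a point): Rejected sensor module, upright black cylinder 40 mm in diameter and 32 mm tall (about 90 g) with a thin aluminium band near its foot; a narrow bar-shaped white tag, 34 by 9 mm, on its flat top; this point is its centre, 16 mm above its underside, z up its axis. Starts in the chamber's bay. May be absent.
- lens: bystander: black camera lens, 50 mm in diameter, 26 mm tall, glass top, no tag; origin under its centre
- bracket: bystander: L-shaped aluminium bracket, foot 50 by 30 by 6 mm, upright 46 mm tall at its -x end; origin under the foot's centre
- meter: bystander: multimeter lying flat, 190 by 90 by 40 mm; origin under its centre
- drive: bystander: disk drive lying flat, 147 by 100 by 26 mm; origin under its centre
- funnel: bystander: steel funnel standing mouth down, 128 mm wide, 90 mm tall; origin under its centre
Things that resemble listed ones, but are neither listed nor needed, are in the scene too. What is shaped like the rej_tray but orange or red is not meant.

How it is judged (in metres and radians):
On the way, in this order (a step that is already met when the one before it is completed fails the run):
1. the hatch has been pressed and has sprung open (value of joint hatch above 1.2 rad), for 0.2 s.
2. every module stands in the tray that its tag calls for (x of pass1_mid in the frame of pass_tray between -0.09 and 0.09 m and y of pass1_mid in the frame of pass_tray between -0.055 and 0.055 m and z of pass1_mid in the frame of pass_tray between 0.01 and 0.032 m and angle between each of pass1_mid, pass2_mid, pass3_mid, rej1_mid, rej2_mid, rej3_mid's own z axis and vertical below 0.2 rad and x of pass2_mid in the frame of pass_tray between -0.09 and 0.09 m and y of pass2_mid in the frame of pass_tray between -0.055 and 0.055 m and z of pass2_mid in the frame of pass_tray between 0.01 and 0.032 m and x of pass3_mid in the frame of pass_tray between -0.09 and 0.09 m and y of pass3_mid in the frame of pass_tray between -0.055 and 0.055 m and z of pass3_mid in the frame of pass_tray between 0.01 and 0.032 m and x of rej1_mid in the frame of rej_tray between -0.09 and 0.09 m and y of rej1_mid in the frame of rej_tray between -0.055 and 0.055 m and z of rej1_mid in the frame of rej_tray between 0.01 and 0.032 m and x of rej2_mid in the frame of rej_tray between -0.09 and 0.09 m and y of rej2_mid in the frame of rej_tray between -0.055 and 0.055 m and z of rej2_mid in the frame of rej_tray between 0.01 and 0.032 m and x of rej3_mid in the frame of rej_tray between -0.09 and 0.09 m and y of rej3_mid in the frame of rej_tray between -0.055 and 0.055 m and z of rej3_mid in the frame of rej_tray between 0.01 and 0.032 m), for 0.2 s.
At the end, for the whole second after the job is handed in: hatch open (above 1.2 rad); every round-tagged module upright (within 0.2 rad) on the wooden tray's floor and every bar-tagged module upright on the steel tray's floor, centres inside the tray's walls (all of step 2 and value of joint hatch above 1.2 rad); the robot touches nothing.
It fails at once if the lens is pushed more than 45 mm from its place (distance of lens from where it was at the start of the episode above 0.045 m).
It fails at once if the bracket is pushed more than 45 mm from its place (distance of bracket from where it was at the start of the episode above 0.045 m).
It fails at once if the meter is pushed more than 45 mm from its place (distance of meter from where it was at the start of the episode above 0.045 m).
It fails at once if the drive is pushed more than 45 mm from its place (distance of drive from where it was at the start of the episode above 0.045 m).
It fails at once if the funnel is pushed more than 45 mm from its place (distance of funnel from where it was at the start of the episode above 0.045 m).
Of pass1, pass2, pass3, rej1, rej2, rej3 only 4 to 6 are there at a start; the rules pass over those that are not, and their reading is None.
At some moment in a run one of pass1, pass2, pass3, rej1, rej2, rej3 may be knocked a few centimetres aside while the robot is not near it.
It also fails if it takes over 210 s, if anything falls off the work surface, if the arm or the gripper's body presses on something with over 40 N, if the wrist force passes 120 N, or if a joint passes its speed limit or range.

## Working session

There is one attempt and no reset: what is moved stays moved. The work goes in short steps, Python scripts to look and compute and a shell command to move; the robot and the scene stay as the last step left them, time stands still between calls to the robot, and variables do not carry over. Pictures are saved under pics/ and viewed, at most 14 in all, crops included, and the job is handed in when it is done.

```bash
ls; mkdir -p pics; python3 - <<'E'
from bench import r
import cv2
for n in("top","side"):
    cv2.imwrite(f"pics/{n}0.png",r.snapshot(n)[:,:,::-1]); p=r.camera_params(n); print(n,p)
s=r.sense();print(s,r.tcp_to_grasp)
E
```

```text
pics
top {'fx': 584.7093587061745, 'fy': 584.7093587061745, 'cx': 324.92770963286307, 'cy': 241.4988791475413, 'D': array([0.05003825, 0.        , 0.        , 0.        , 0.        ]), 'R': array([[-0.00603254, -0.99997045,  0.00476624],
       [-0.99174221,  0.00537216, -0.12813479],
       [ 0.1281054 , -0.00549986, -0.99174531]]), 't': array([  29.14766548,  481.69323744, 1653.45441542])}
side {'fx': 441.99104327193214, 'fy': 441.99104327193214, 'cx': 316.11562502843975, 'cy': 240.22824241392865, 'D': array([-0.08456932,  0.        ,  0.        ,  0.        ,  0.        ]), 'R': array([[ 0.67374958, -0.7389587 ,  0.00123944],
       [-0.48954625, -0.4476016 , -0.74832966],
       [ 0.55353949,  0.50358003, -0.66332585]]), 't': array([-300.14943125,  330.37237918,  727.44504711])}
{'time': 0.1, 'joint_pos': array([ 7.09081699e+01,  7.51207411e+00,  8.53260940e+01,  2.21292208e-03,
        8.72614459e+01, -4.89141219e+00]), 'qd': array([ 0.07842958, -0.02327491, -0.20404129,  0.01718863,  0.00622073,
       -0.01598557]), 'joint_efforts': array([ 1.77075770e-03, -5.70955360e+01, -5.01937830e+01, -1.05771589e-04,
        8.20381218e-03,  5.73656416e-05]), 'tool_pos': array([146.96679995, 581.18874399, 230.3065805 ]), 'tcp_rot': array([-1.79900937e+02, -1.06960043e-02,  1.65799465e+02]), 'ft_force': array([-0.03699512,  0.34854263,  0.16990249]), 'wrist_torque': array([ 7.39136155e-02,  7.39353653e-05, -1.00882270e-02]), 'grip_force': 0.0, 'finger_gap': 85.32578451722424} 18.700000000000003
```

View pics/top0.png

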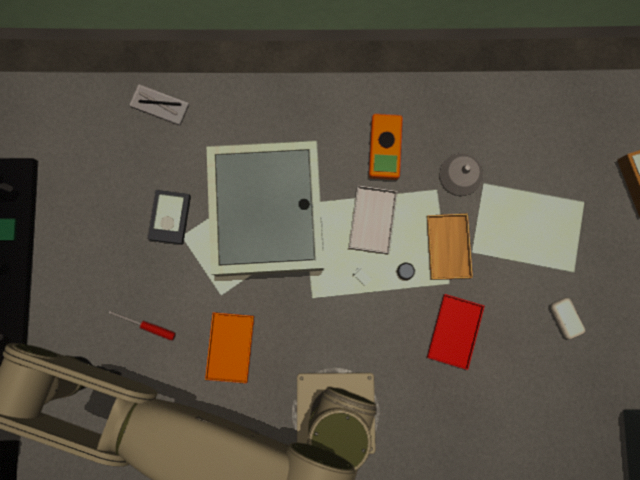

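View pics/side0.png

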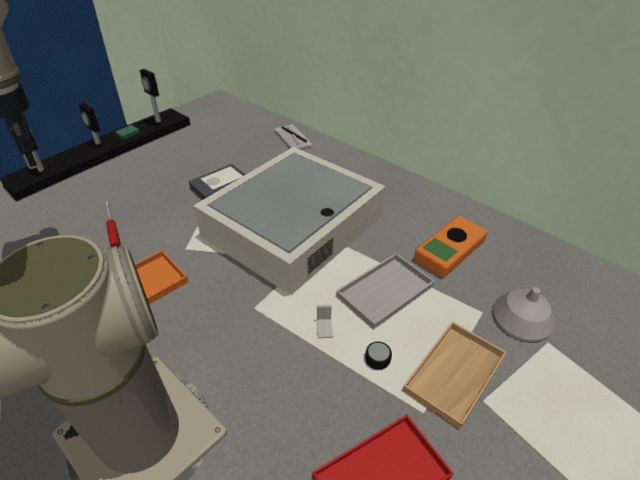

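Top view: the hatch mark is at (304,204) on the chamber, whose rim corners are near (207,147), (317,141), (322,268) and (212,272). Steel tray is at about (373,220) and wooden tray at about (450,247). The orange tray (230,347) and red tray (455,331) are decoys. The lens is at (405,271), the bracket at (360,276).

```bash
cat > h.py <<'E'
from bench import r
import cv2, numpy as np
from scipy.spatial.transform import Rotation as Ro
def px(n,uv,z):
    p=r.camera_params(n);K=np.array([[p['fx'],0,p['cx']],[0,p['fy'],p['cy']],[0,0,1]])
    q=cv2.undistortPoints(np.array(uv,float).reshape(-1,1,2),K,p['D'])[:,0]
    d=np.c_[q,np.ones(len(q))]@p['R'];c=-p['R'].T@p['t']
    return c+d*((z-c[2])/d[:,2])[:,None]
def proj(n,X):
    p=r.camera_params(n);K=np.array([[p['fx'],0,p['cx']],[0,p['fy'],p['cy']],[0,0,1]])
    return cv2.projectPoints(np.array(X,float).reshape(-1,1,3),cv2.Rodrigues(p['R'])[0],p['t'],K,p['D'])[0][:,0]
def go(x,y,z=None,yaw=None):
    "print shift in tool axes (m) and turn (deg) needed"
    s=r.sense();R=Ro.from_euler('xyz',s['tcp_rot'],degrees=True)
    t=np.array(s['tool_pos']);d=np.array([x,y,t[2] if z is None else z])-t
    print('shift',(R.inv().apply(d)/1000).round(4),'tcp',t.round(1),'rot',s['tcp_rot'].round(1),'t',s['time'])
    if yaw is not None:
        # tool down: tool y axis world azimuth; turn about tool z = -(world turn)
        a=R.apply([0,1,0]);az=np.degrees(np.arctan2(a[1],a[0]));w=(yaw-az+90)%180-90
        print('turn tool z',round(-w,1),'pad azimuth now',az.round(1))
E
python3 - <<'E'
from h import *
im=cv2.imread('pics/top0.png')
print('mark',px('top',[(304,204)],100), 'side',px('side',[(327,212)],100))
c=px('top',[(207,147),(317,141),(322,267),(212,273)],98);print('rim',c.round(0),c.mean(0))
for nm,q in(('steel',[(359,187),(397,190),(388,253),(349,250)]),('wood',[(427,215),(466,214),(472,278),(431,279)])):
    t=px('top',q,20);print(nm,t.round(0).tolist(),t.mean(0).round(1),[np.linalg.norm(t[i]-t[i-1]).round(0) for i in range(4)])
print('lens',px('top',[(405,271)],26),'brk',px('top',[(360,276)],20))
cv2.imwrite('pics/c1.png',cv2.resize(im[130:300,190:490],None,fx=2.6,fy=2.6,interpolation=2))
go(600,0,200,0)
E
```

```text
mark [[578.48472415  84.38737018 100.        ]] side [[577.01832442  85.95672175 100.        ]]
rim [[743. 357.  98.]
 [759.  47.  98.]
 [403.  35.  98.]
 [388. 336.  98.]] [573.18310209 193.96134091  98.        ]
steel [[644.0, -75.0, 20.0], [634.0, -186.0, 20.0], [449.0, -156.0, 20.0], [458.0, -43.0, 20.0]] [ 546.3 -114.9   20. ] [np.float64(189.0), np.float64(112.0), np.float64(188.0), np.float64(113.0)]
wood [[560.0, -272.0, 20.0], [562.0, -385.0, 20.0], [375.0, -395.0, 20.0], [373.0, -278.0, 20.0]] [ 467.4 -332.4   20. ] [np.float64(187.0), np.float64(113.0), np.float64(187.0), np.float64(117.0)]
lens [[ 395.89298153 -202.87544373   26.        ]] brk [[382.61892831 -73.9845898   20.        ]]
shift [-0.5818 -0.4522  0.031 ] tcp [147.  581.2 230.3] rot [-179.9   -0.   165.8] t 0.1
turn tool z 75.8 pad azimuth now 75.8
```

View pics/c1.png

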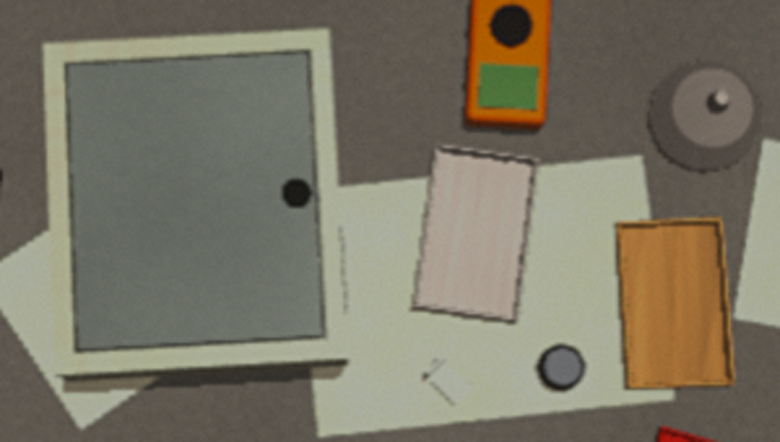

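The mark agrees between cameras (578,85), as does the chamber centre at about (573,194), yaw about 2.6°. The steel tray is the grey one (373,220), the wooden one is at (450,247); the red and orange ones don't match. I'm moving to above the mark with the fingers shut.

```bash
python3 -m handwheel '[[-0.03,-0.021,0,0],[-0.03,-0.021,0,0],[-0.03,-0.021,0,0],[-0.03,-0.021,0,0],[-0.03,-0.021,0,0],[-0.03,-0.021,0,0],[-0.03,-0.021,0,0],[-0.03,-0.021,0,0],[-0.03,-0.021,0,0],[-0.03,-0.021,0,0]]' 0; python3 -m handwheel '[[-0.03,-0.021,0,0],[-0.03,-0.021,0,0],[-0.03,-0.021,0,0],[-0.03,-0.021,0,0],[-0.03,-0.021,0,0],[-0.03,-0.021,0,0],[-0.03,-0.021,0,0],[-0.03,-0.021,0.03,0],[0,0,0.03,0],[0,0,0,0]]'; python3 -c "
from h import *
go(578,85,130,92.6)"
```

```text
time: 1.1
tool_pos: [387.0, 303.1, 230.9]
tcp_rot: [-180.0, -0.0, 165.8]
ft_force: [0.7, 1.2, -0.2]
finger_gap: 0.3
grip_force: 0.0
time: 2.1
tool_pos: [574.7, 81.6, 165.4]
tcp_rot: [-179.8, -0.5, 165.7]
ft_force: [-1.0, -0.6, -0.2]
finger_gap: 0.2
grip_force: 0.0
shift [-0.0027  0.0042  0.0354] tcp [574.7  81.6 165.4] rot [-179.8   -0.5  165.7] t 2.1
turn tool z -16.9 pad azimuth now 75.7
```

```bash
python3 -m handwheel '[[-0.003,0.004,0.025,0],[0,0,0.02,0],[0,0,0.012,0],[0,0,0,0],[0,0,0.003,0],[0,0,0.002,0],[0,0,0.002,0],[0,0,0,0]]'
```

```text
time: 2.9
tool_pos: [582.0, 85.9, 107.7]
tcp_rot: [180.0, 0.0, 165.8]
ft_force: [-0.5, 0.1, 0.0]
finger_gap: -0.1
grip_force: 0.0
```

```bash
python3 -m handwheel '[[0,0,0.003,0],[0,0,0.003,0],[0,0,0.002,0],[0,0,0,0]]';python3 -m handwheel '[[0,0,0.002,0],[0,0,0.001,0],[0,0,0.001,0],[0,0,0,0]]'
```

```text
time: 3.3
tool_pos: [581.9, 85.9, 99.4]
tcp_rot: [180.0, 0.0, 165.8]
ft_force: [-0.8, -0.6, 3.8]
finger_gap: -0.6
grip_force: 1.2
time: 3.7
tool_pos: [582.0, 85.9, 95.7]
tcp_rot: [180.0, 0.0, 165.8]
ft_force: [-2.5, -1.0, 5.1]
finger_gap: -0.1
grip_force: 2.6
```

```bash
python3 -m handwheel '[[0,0,0.002,0],[0,0,0.001,0],[0,0,0.001,0],[0,0,0,0]]';python3 -m handwheel '[[0,0,0.001,0],[0,0,0,0]]'
```

```text
time: 4.1
tool_pos: [581.9, 86.0, 91.3]
tcp_rot: [180.0, 0.0, 165.8]
ft_force: [-1.6, 0.5, 3.6]
finger_gap: 0.3
grip_force: 2.0
time: 4.3
tool_pos: [581.9, 86.0, 90.3]
tcp_rot: [180.0, 0.0, 165.8]
ft_force: [0.3, 0.7, 3.4]
finger_gap: -0.4
grip_force: 2.0
```

```bash
python3 -m handwheel '[[0,-0.005,-0.02,0],[-0.011,-0.043,-0.02,0],[-0.011,-0.043,-0.02,0],[-0.011,-0.043,-0.02,0],[-0.011,-0.043,-0.02,0],[-0.011,-0.043,-0.02,0],[0,0,0,0],[0,0,0,0],[0,0,0,0],[0,0,0,0]]' 0.0854; python3 -m handwheel '[[0,0,0,0],[0,0,0,0],[0,0,0,0],[0,0,0,0],[0,0,0,0],[0,0,0,0],[0,0,0,0],[0,0,0,0]]'; python3 - <<'E'
from h import *
im=r.snapshot('top')[:,:,::-1];cv2.imwrite('pics/top1.png',im)
s=r.snapshot('side')[:,:,::-1];cv2.imwrite('pics/side1.png',s)
a=cv2.resize(im[130:300,190:390],(800,680));cv2.imwrite('pics/c2.png',cv2.resize(im[140:285,190:390],(800,580),interpolation=2))
E
```

```text
time: 5.3
tool_pos: [580.7, -139.3, 208.9]
tcp_rot: [180.0, -0.1, 165.9]
ft_force: [-0.1, 1.3, 0.7]
finger_gap: 85.6
grip_force: 0.0
time: 6.1
tool_pos: [581.2, -140.9, 210.3]
tcp_rot: [180.0, -0.0, 165.8]
ft_force: [-0.1, -0.5, 0.6]
finger_gap: 85.0
grip_force: 0.0
```

View pics/c2.png

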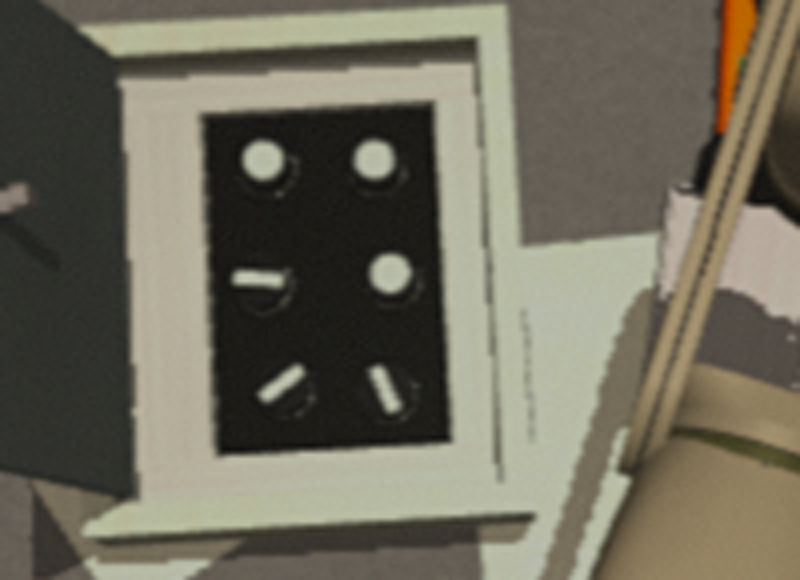

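View pics/side1.png

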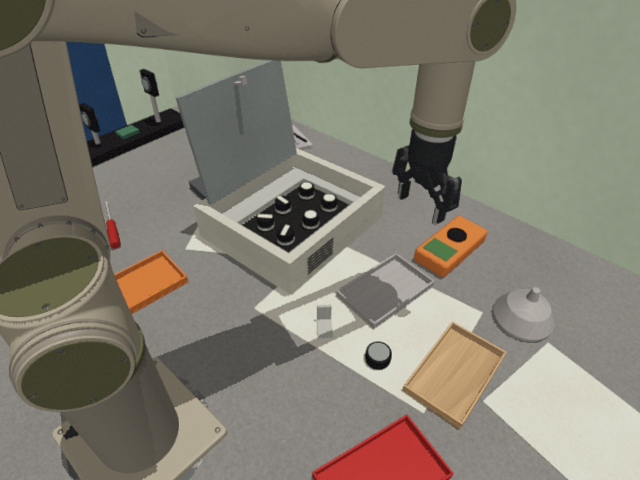

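Hatch is open. Crop c2 shows six modules: round tags at (263,160), (374,160), (390,273), and bar tags at (259,279), (282,384), (386,390). I'll measure the tag centroids at z=72.

```bash
cat >> h.py <<'E'
def mods(im, box=(235,165,305,255),z=72,thr=150):
    "white tags within box x0,y0,x1,y1"
    x0,y0,x1,y1=box;m=(im[y0:y1,x0:x1].min(2)>thr).astype(np.uint8)
    n,l,st,c=cv2.connectedComponentsWithStats(m)
    for i in range(1,n):
        if 15<st[i,4]<160:
            p=c[i]+[x0,y0];mu=cv2.moments((l==i).astype(np.uint8),True);C=np.array([[mu['mu20'],mu['mu11']],[mu['mu11'],mu['mu02']]])/mu['m00'];e=np.linalg.eigvalsh(C)
            print(p.round(1),px('top',[p],z)[0].round(1),'area',st[i,4],'bar' if e[1]/e[0]>3 else 'round')
E
python3 - <<'E'
from h import *
mods(cv2.imread('pics/top1.png'),(244,168,299,252))
go(617,145,120,90)
E
```

```text
[255.5 179.5] [655.4 223.   72. ] area 52 round
[283.2 179.5] [655.1 144.3  72. ] area 48 round
[287.2 207.8] [573.3 132.7  72. ] area 52 round
[253.8 209.2] [569.5 227.1  72. ] area 25 bar
[260.2 235.3] [495.1 208.4  72. ] area 19 bar
[285.9 236.8] [490.4 136.3  72. ] area 17 bar
shift [0.0354 0.2859 0.0903] tcp [ 581.2 -140.9  210.3] rot [180.   -0.  165.8] t 6.2
turn tool z -14.2 pad azimuth now 75.8
```

Each point lies inside the bay, so the heights and sizes fit. Plan: pads along y for the corner modules, along x for the two middle ones near the walls. First is the round module at (655,144).

```bash
python3 -m handwheel '[[0,0,0.02,-7.1],[0,0,0.02,-7.1],[-0.011,0.04,0,0],[-0.011,0.04,0,0],[-0.011,0.04,0,0],[-0.011,0.04,0,0],[-0.01,0.04,0,0],[-0.01,0.04,0,0],[-0.01,0.045,0,0],[0,0,0,0]]' 0.052 40; python3 -m handwheel '[[0,0,0,0],[0,0,0,0]]'; python3 -c "
from h import *
go(655,144,45,90)"
```

```text
time: 7.2
tool_pos: [655.3, 150.1, 170.1]
tcp_rot: [179.9, 0.0, -179.7]
ft_force: [-0.6, -0.0, -0.2]
finger_gap: 51.8
grip_force: 0.0
time: 7.4
tool_pos: [655.1, 143.4, 170.1]
tcp_rot: [-180.0, -0.0, 180.0]
ft_force: [0.7, -0.0, 0.9]
finger_gap: 52.0
grip_force: 0.0
shift [0.     0.0007 0.1251] tcp [655.1 143.4 170.1] rot [-180.   -0.  180.] t 7.4
turn tool z -0.0 pad azimuth now 90.0
```

```bash
python3 -m handwheel '[[0,0,0.03,0],[0,0,0.03,0],[0,0,0.02,0],[0,0,0.01,0],[0,0,0.01,0],[0,0,0,0]]'; python3 -m handwheel '[[0,0,0.01,0],[0,0,0.01,0],[0,0,0.005,0],[0,0,0,0]]'; python3 -c "
from h import *
cv2.imwrite('pics/s2.png',cv2.resize(r.snapshot('side')[120:300,180:420,::-1],(800,600)))"
```

```text
time: 8.0
tool_pos: [654.7, 143.3, 69.4]
tcp_rot: [-180.0, -0.1, 179.9]
ft_force: [-0.4, -0.3, -0.2]
finger_gap: 52.2
grip_force: 0.0
time: 8.4
tool_pos: [654.3, 144.1, 43.9]
tcp_rot: [-180.0, -0.1, -180.0]
ft_force: [-0.4, 0.1, -0.2]
finger_gap: 51.9
grip_force: 0.0
```

View pics/s2.png

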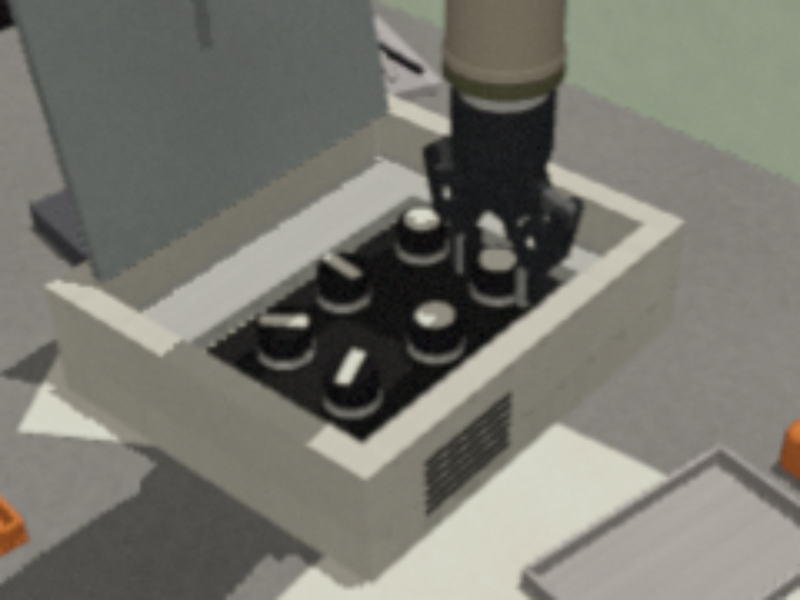

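The fingers straddle the module at crop (497,270), with clearance to its neighbours.

```bash
python3 -m handwheel '[[0,0,0,0],[0,0,0,0],[0,0,0,0],[0,0,0,0],[0,0,-0.01,0],[0,0,-0.025,0],[0,0,-0.04,0],[0,0,-0.045,0],[0,0,0,0]]' 0.03 40; python3 -m handwheel '[[0.013,-0.047,0,0],[0.013,-0.047,0,0],[0.013,-0.047,0,0],[0.013,-0.047,0,0],[0.013,-0.047,0,0],[0.013,-0.047,0,0],[0.013,-0.047,0,0],[0.013,-0.047,0,0],[0.013,-0.047,0,0],[0.013,-0.047,0,0]]'; python3 -m handwheel '[[0,0,0,0],[0,0,0,0]]'; python3 - <<'E'
from h import *
s=r.sense();print(s['finger_gap'],s['grip_force'])
im=r.snapshot('top')[:,:,::-1];cv2.imwrite('pics/top2.png',im)
mods(im,(244,168,299,252))
go(525,-330,10,92)
E
```

```text
time: 9.35
tool_pos: [659.7, 144.8, 175.3]
tcp_rot: [179.9, 0.8, -180.0]
ft_force: [1.0, 0.3, 1.0]
finger_gap: 38.9
grip_force: 40.3
time: 10.35
tool_pos: [524.3, -327.6, 165.8]
tcp_rot: [-180.0, 0.0, -180.0]
ft_force: [1.2, -0.3, -0.3]
finger_gap: 38.9
grip_force: 40.5
time: 10.55
tool_pos: [524.5, -326.9, 165.3]
tcp_rot: [180.0, -0.0, 179.8]
ft_force: [-0.5, 0.3, -0.5]
finger_gap: 38.8
grip_force: 40.6
38.78373323230295 40.55959939956665
[255.5 179.5] [655.4 223.   72. ] area 52 round
[287.2 207.8] [573.3 132.7  72. ] area 52 round
[253.8 209.2] [569.5 227.1  72. ] area 25 bar
[260.2 235.3] [495.1 208.4  72. ] area 19 bar
[285.9 236.8] [490.4 136.3  72. ] area 17 bar
shift [ 0.     -0.0045  0.1553] tcp [ 525.  -325.6  165.3] rot [180.   -0.  179.9] t 10.6
turn tool z -2.1 pad azimuth now 89.9
```

```bash
python3 -m handwheel '[[0,-0.005,0.04,0],[0,0,0.04,0],[0,0,0.035,0],[0,0,0.02,0],[0,0,0.01,0],[0,0,0.005,0],[0,0,0.004,0],[0,0,0,0],[0,0,0,0]]'
```

```text
time: 11.5
tool_pos: [526.1, -331.4, 12.7]
tcp_rot: [-179.9, 0.1, -180.0]
ft_force: [-0.2, 0.3, -1.0]
finger_gap: 38.7
grip_force: 40.6
```

```bash
python3 -m handwheel '[[0,0,0.002,0],[0,0,0.0015,0],[0,0,0,0]]'; python3 -m handwheel '[[0,0,0,0],[0,0,0,0],[0,0,0,0],[0,0,-0.01,0],[0,0,-0.03,0],[0,0,-0.04,0],[0,0,-0.04,0],[0,0,-0.04,0],[0,0,0,0]]' 0.052 40;  python3 -c "
from h import *
im=r.snapshot('top')[:,:,::-1];cv2.imwrite('pics/top3.png',im)
mods(im,(244,168,299,252));mods(im,(420,205,480,285),36)
go(655,223,45,90)"
```

```text
time: 11.8
tool_pos: [526.0, -331.5, 9.8]
tcp_rot: [-179.9, 0.1, 180.0]
ft_force: [-4.5, 2.6, 10.0]
finger_gap: 38.6
grip_force: 41.7
time: 12.7
tool_pos: [528.6, -333.4, 176.8]
tcp_rot: [-179.6, 0.6, -180.0]
ft_force: [0.8, -0.5, -0.2]
finger_gap: 52.3
grip_force: 0.0
[255.5 179.5] [655.4 223.   72. ] area 52 round
[287.2 207.8] [573.3 132.7  72. ] area 52 round
[253.8 209.2] [569.5 227.1  72. ] area 25 bar
[260.2 235.3] [495.1 208.4  72. ] area 19 bar
[285.9 236.8] [490.4 136.3  72. ] area 17 bar
[476.8 239.7] [ 483.9 -409.    36. ] area 153 bar
shift [-0.1267  0.5562  0.1263] tcp [ 527.5 -332.5  173.3] rot [-179.7    0.4 -180. ] t 12.75
turn tool z 0.0 pad azimuth now 90.0
```

```bash
python3 -m handwheel '[[-0.0106,0.0463,0,0],[-0.0106,0.0463,0,0],[-0.0106,0.0463,0,0],[-0.0106,0.0463,0,0],[-0.0106,0.0463,0,0],[-0.0106,0.0463,0,0],[-0.0106,0.0463,0,0],[-0.0106,0.0463,0,0],[-0.0106,0.0463,0,0],[-0.0106,0.0463,0,0]]'; python3 -m handwheel '[[-0.0106,0.0463,0,0],[-0.0106,0.0463,0,0],[0,0,0.02,0],[0,0,0,0],[0,0,0,0]]';  python3 -c "
from h import *
go(655,223,45,90)"
```

```text
time: 13.75
tool_pos: [630.5, 134.0, 166.6]
tcp_rot: [-180.0, -0.1, -180.0]
ft_force: [0.5, -1.9, -0.4]
finger_gap: 51.9
grip_force: 0.0
time: 14.25
tool_pos: [651.1, 224.0, 146.1]
tcp_rot: [-179.9, -0.2, 180.0]
ft_force: [0.3, -0.5, -0.4]
finger_gap: 52.3
grip_force: 0.0
shift [-0.0042 -0.0008  0.101 ] tcp [651.1 224.  146.1] rot [-179.9   -0.2  180. ] t 14.25
turn tool z -0.0 pad azimuth now 90.0
```

```bash
python3 -m handwheel '[[-0.004,0,0.03,0],[0,0,0.03,0],[0,0,0.02,0],[0,0,0.01,0],[0,0,0.006,0],[0,0,0.005,0],[0,0,0,0],[0,0,0,0]]'; python3 -m handwheel '[[0,0,0,0],[0,0,0,0],[0,0,0,0],[0,0,0,0],[0,0,-0.01,0],[0,0,-0.025,0],[0,0,-0.04,0],[0,0,-0.045,0],[0,0,0,0]]' 0.03 40; python3 -m handwheel '[[0.0157,-0.0463,0,0],[0.0157,-0.0463,0,0],[0.0157,-0.0463,0,0],[0.0157,-0.0463,0,0],[0.0157,-0.0463,0,0],[0.0157,-0.0463,0,0],[0.0157,-0.0463,0,0],[0.0157,-0.0463,0,0],[0.0157,-0.0463,0,0],[0.0157,-0.0463,0,0]]';python3 -m handwheel '[[0.0157,-0.0463,0,0],[0.0157,-0.0463,0,0],[0,0,0.02,0],[0,0,0,0],[0,0,0,0]]'; python3 -c "
from h import *
go(468,-332,10,90);s=r.sense();print(s['finger_gap'],s['grip_force'])"
```

```text
time: 15.05
tool_pos: [657.1, 224.8, 48.1]
tcp_rot: [180.0, 0.1, 180.0]
ft_force: [-0.3, 0.1, -0.2]
finger_gap: 52.0
grip_force: 0.0
time: 15.95
tool_pos: [660.5, 226.0, 176.7]
tcp_rot: [179.8, 0.7, -180.0]
ft_force: [1.1, 0.1, 1.1]
finger_gap: 39.1
grip_force: 40.3
time: 16.95
tool_pos: [498.5, -239.9, 167.3]
tcp_rot: [-180.0, 0.0, -180.0]
ft_force: [1.6, -1.2, 0.3]
finger_gap: 38.8
grip_force: 40.5
time: 17.45
tool_pos: [467.6, -330.0, 146.4]
tcp_rot: [179.9, -0.1, -180.0]
ft_force: [0.1, 0.2, -1.4]
finger_gap: 38.7
grip_force: 40.6
shift [-0.0006 -0.0022  0.1364] tcp [ 467.6 -330.   146.4] rot [ 1.799e+02 -1.000e-01 -1.800e+02] t 17.45
turn tool z 0.0 pad azimuth now 90.0
38.66443613500688 40.55830478668213
```

```bash
python3 -m handwheel '[[0,-0.002,0.04,0],[0,0,0.04,0],[0,0,0.03,0],[0,0,0.015,0],[0,0,0.006,0],[0,0,0.002,0],[0,0,0,0],[0,0,0.001,0],[0,0,0,0]]'; python3 -m handwheel '[[0,0,0.001,0],[0,0,0,0]]'
```

```text
time: 18.35
tool_pos: [468.7, -333.5, 14.1]
tcp_rot: [-179.9, 0.1, -180.0]
ft_force: [0.2, 0.1, -1.1]
finger_gap: 38.6
grip_force: 40.6
time: 18.55
tool_pos: [468.3, -333.2, 12.3]
tcp_rot: [-180.0, 0.0, 180.0]
ft_force: [0.5, -1.0, 0.7]
finger_gap: 38.8
grip_force: 40.8
```

```bash
python3 -m handwheel '[[0,0,0.001,0],[0,0,0,0]]';  python3 -m handwheel '[[0,0,0,0],[0,0,0,0],[0,0,0,0],[0,0,-0.01,0],[0,0,-0.03,0],[0,0,-0.04,0],[0,0,-0.04,0],[0,0,-0.04,0],[0,0,0,0]]' 0.052 40; python3 -m handwheel '[[-0.011,0.0465,0,0],[-0.011,0.0465,0,0],[-0.011,0.0465,0,0],[-0.011,0.0465,0,0],[-0.011,0.0465,0,0],[-0.011,0.0465,0,0],[-0.011,0.0465,0,0],[0,0,0,0]]'; python3 -c "
from h import *
im=r.snapshot('top')[:,:,::-1];cv2.imwrite('pics/top4.png',im)
mods(im,(244,168,299,252));print();mods(im,(420,205,480,285),36)
go(573,133,45,0);print(r.sense()['joint_pos'])"
```

```text
time: 18.75
tool_pos: [468.3, -333.2, 12.2]
tcp_rot: [-180.0, 0.0, 180.0]
ft_force: [-5.1, 2.9, 10.4]
finger_gap: 38.8
grip_force: 41.8
time: 19.65
tool_pos: [471.2, -335.5, 179.3]
tcp_rot: [-179.5, 0.5, -180.0]
ft_force: [0.3, -0.8, 0.2]
finger_gap: 51.9
grip_force: 0.0
time: 20.45
tool_pos: [545.5, -1.8, 171.1]
tcp_rot: [179.9, 0.0, -179.7]
ft_force: [-0.4, -0.5, 0.0]
finger_gap: 52.1
grip_force: 0.0
[287.2 207.8] [573.3 132.7  72. ] area 52 round
[253.8 209.2] [569.5 227.1  72. ] area 25 bar
[260.2 235.3] [495.1 208.4  72. ] area 19 bar
[285.9 236.8] [490.4 136.3  72. ] area 17 bar

[449.4 225.5] [ 525.6 -332.    36. ] area 51 round
[450.6 246. ] [ 466.1 -333.5   36. ] area 53 round
shift [-0.0285  0.1373  0.126 ] tcp [545.1  -4.5 171. ] rot [ 180.     0.  -179.7] t 20.5
turn tool z -89.7 pad azimuth now 90.3
[-5.87209327e+00  1.06536143e+00  9.83558895e+01  1.96804236e-02
  8.05740326e+01 -9.61581602e+01]
```

```bash
python3 -m handwheel '[[-0.0095,0.0457,0,0],[-0.0095,0.0457,0,0],[-0.0095,0.0457,0,0],[0,0,0,8.5],[0,0,0,8.5],[0,0,0,8.5],[0,0,0,8.5],[0,0,0.02,8.5],[0,0,0.02,8.5],[0,0,0.02,8.5]]'; python3 -m handwheel '[[0,0,0,8.5],[0,0,0,0],[0,0,0,0]]';python3 -c "
from h import *
go(573,133,45,0);print(r.sense()['joint_pos'])"
```

```text
time: 21.5
tool_pos: [573.8, 128.1, 110.4]
tcp_rot: [180.0, 0.0, 120.1]
ft_force: [-0.5, -0.3, -0.0]
finger_gap: 52.0
grip_force: 0.0
time: 21.8
tool_pos: [574.0, 128.8, 111.3]
tcp_rot: [180.0, 0.0, 112.2]
ft_force: [-0.2, -0.6, -0.1]
finger_gap: 51.8
grip_force: 0.0
shift [0.0043 0.0007 0.0663] tcp [574.  128.8 111.3] rot [180.    0.  112.2] t 21.8
turn tool z 22.2 pad azimuth now 22.2
[ 7.66038563e+00  1.06059697e+01  9.46192176e+01 -1.36902221e-02
  7.47337106e+01 -1.45375704e+01]
```

```bash
python3 -m handwheel '[[0.004,0.001,0.025,0],[0,0,0.02,0],[0,0,0.01,0],[0,0,0.006,0],[0,0,0.005,0],[0,0,0,0],[0,0,0,0]]'; python3 -m handwheel '[[0,0,0,0],[0,0,0,0],[0,0,0,0],[0,0,0,0],[0,0,-0.01,0],[0,0,-0.025,0],[0,0,-0.04,0],[0,0,-0.045,0],[0,0,0,-8.5],[0,0,0,-8.5]]' 0.03 40; python3 -m handwheel '[[0,0,0,-8.5],[0,0,0,-8.5],[0,0,0,-8.5],[0,0,0,-8.5],[0,0,0,-8.5],[0,0,0,-8.5],[0,0,0,0]]'; python3 -m handwheel '[[0.0165,-0.0467,0,0],[0.0165,-0.0467,0,0],[0.0165,-0.0467,0,0],[0.0165,-0.0467,0,0],[0.0165,-0.0467,0,0],[0.0165,-0.0467,0,0],[0.0165,-0.0467,0,0],[0.0165,-0.0467,0,0],[0.0165,-0.0467,0,0],[0.0165,-0.0467,0,0]]';python3 -m handwheel '[[0,0,0.02,0],[0,0,0,0],[0,0,0,0]]'; python3 -c "
from h import *
go(409,-334,12,90);s=r.sense();print(s['finger_gap'],s['grip_force'])"
```

```text
time: 22.5
tool_pos: [573.5, 133.9, 45.6]
tcp_rot: [179.9, 0.0, 112.0]
ft_force: [-0.2, -0.2, -0.1]
finger_gap: 51.9
grip_force: 0.0
time: 23.5
tool_pos: [574.2, 134.1, 167.9]
tcp_rot: [179.8, 0.1, 129.3]
ft_force: [0.1, 0.1, -1.5]
finger_gap: 38.6
grip_force: 40.4
time: 24.2
tool_pos: [572.6, 133.8, 165.0]
tcp_rot: [-180.0, -0.0, -179.9]
ft_force: [-0.1, -0.1, -0.8]
finger_gap: 38.7
grip_force: 40.4
time: 25.2
tool_pos: [406.8, -334.9, 165.3]
tcp_rot: [-180.0, 0.0, 179.7]
ft_force: [0.5, 0.5, -1.2]
finger_gap: 39.0
grip_force: 40.6
time: 25.5
tool_pos: [407.6, -332.3, 144.5]
tcp_rot: [179.9, -0.1, 179.9]
ft_force: [-0.9, 0.4, -0.4]
finger_gap: 38.6
grip_force: 40.7
shift [-0.0016 -0.0019  0.1325] tcp [ 407.6 -332.3  144.5] rot [ 1.799e+02 -1.000e-01  1.799e+02] t 25.5
turn tool z -0.1 pad azimuth now 89.9
38.59481513899777 40.700297355651855
```

```bash
python3 -m handwheel '[[-0.001,-0.002,0.04,0],[0,0,0.04,0],[0,0,0.03,0],[0,0,0.015,0],[0,0,0.005,0],[0,0,0.002,0],[0,0,0,0],[0,0,0.001,0],[0,0,0,0]]'; python3 -m handwheel '[[0,0,0.001,0],[0,0,0,0]]'
```

```text
time: 26.4
tool_pos: [409.6, -335.9, 13.0]
tcp_rot: [-179.9, 0.1, 180.0]
ft_force: [-0.5, 0.4, -0.6]
finger_gap: 39.1
grip_force: 40.7
time: 26.6
tool_pos: [409.0, -335.3, 11.0]
tcp_rot: [-180.0, 0.0, 180.0]
ft_force: [-0.4, 0.8, -0.3]
finger_gap: 39.1
grip_force: 40.7
```

```bash
python3 -m handwheel '[[0,0,0.001,0],[0,0,0,0]]';  python3 -m handwheel '[[0,0,0,0],[0,0,0,0],[0,0,0,0],[0,0,-0.01,0],[0,0,-0.03,0],[0,0,-0.04,0],[0,0,-0.04,0],[0,0,-0.04,0],[0,0,0,0]]' 0.052 40; python3 -m handwheel '[[-0.0072,0.0453,0,0],[-0.0072,0.0453,0,0],[-0.0072,0.0453,0,0],[-0.0072,0.0453,0,0],[-0.0072,0.0453,0,0],[-0.0072,0.0453,0,0],[-0.0072,0.0453,0,0],[0,0,0,0]]'; python3 -c "
from h import *
im=r.snapshot('top')[:,:,::-1];cv2.imwrite('pics/top5.png',im)
mods(im,(244,168,299,252));print();mods(im,(420,205,480,285),36)
go(495,208,45,90)"
```

```text
time: 26.8
tool_pos: [409.0, -335.3, 10.0]
tcp_rot: [-180.0, 0.0, 180.0]
ft_force: [0.6, -0.3, 1.3]
finger_gap: 39.0
grip_force: 40.9
time: 27.7
tool_pos: [411.9, -338.0, 178.0]
tcp_rot: [-179.5, 0.5, -180.0]
ft_force: [0.9, -0.8, 1.3]
finger_gap: 52.2
grip_force: 0.0
time: 28.5
tool_pos: [459.6, -13.1, 170.2]
tcp_rot: [179.9, 0.0, -179.7]
ft_force: [-0.4, -0.2, 0.2]
finger_gap: 52.4
grip_force: 0.0
[253.8 209.2] [569.5 227.1  72. ] area 25 bar
[260.2 235.3] [495.1 208.4  72. ] area 19 bar
[285.9 236.8] [490.4 136.3  72. ] area 17 bar

[449.4 225.5] [ 525.6 -332.    36. ] area 51 round
[450.6 246. ] [ 466.1 -333.5   36. ] area 53 round
[451.8 265.6] [ 409.8 -335.2   36. ] area 53 round
shift [-0.0367  0.2233  0.1252] tcp [459.4 -15.6 170.1] rot [ 180.     0.  -179.7] t 28.55
turn tool z 0.3 pad azimuth now 90.3
```

```bash
python3 -m handwheel '[[-0.0074,0.0447,0,0],[-0.0074,0.0447,0,0],[-0.0074,0.0447,0,0],[-0.0074,0.0447,0,0],[-0.0074,0.0447,0,0],[0,0,0.03,0],[0,0,0.03,0],[0,0,0,0],[0,0,0,0]]'; python3 -c "
from h import *
go(495,208,45,90)"
```

```text
time: 29.45
tool_pos: [496.2, 204.1, 109.8]
tcp_rot: [-180.0, -0.1, 179.9]
ft_force: [0.2, -0.6, 0.9]
finger_gap: 52.0
grip_force: 0.0
shift [0.0011 0.0039 0.0648] tcp [496.2 204.1 109.8] rot [-1.800e+02 -1.000e-01  1.799e+02] t 29.45
turn tool z -0.1 pad azimuth now 89.9
```

```bash
python3 -m handwheel '[[0.001,0.004,0.025,0],[0,0,0.02,0],[0,0,0.01,0],[0,0,0.006,0],[0,0,0.004,0],[0,0,0,0],[0,0,0,0]]'; python3 -m handwheel '[[0,0,0,0],[0,0,0,0],[0,0,0,0],[0,0,0,0],[0,0,-0.01,0],[0,0,-0.025,0],[0,0,-0.04,0],[0,0,-0.045,0],[0,0,0,0]]' 0.03 40; python3 -m handwheel '[[0.0009,-0.0447,0,0],[0.0009,-0.0447,0,0],[0.0009,-0.0447,0,0],[0.0009,-0.0447,0,0],[0.0009,-0.0447,0,0],[0.0009,-0.0447,0,0],[0.0009,-0.0447,0,0],[0,0,0.02,0],[0,0,0,0],[0,0,0,0]]'; python3 -c "
from h import *
go(489,-105.3,12,80.5);s=r.sense();print(s['finger_gap'],s['grip_force'])"
```

```text
time: 30.15
tool_pos: [496.0, 209.6, 45.7]
tcp_rot: [180.0, 0.1, 180.0]
ft_force: [-0.8, -0.6, 0.2]
finger_gap: 52.0
grip_force: 0.0
time: 31.05
tool_pos: [499.3, 210.8, 173.1]
tcp_rot: [179.8, 0.7, -180.0]
ft_force: [1.2, 0.4, -0.4]
finger_gap: 38.5
grip_force: 40.4
time: 32.05
tool_pos: [488.3, -102.9, 144.4]
tcp_rot: [179.9, -0.1, -180.0]
ft_force: [-0.8, 0.7, -0.6]
finger_gap: 38.5
grip_force: 40.8
shift [-0.0009 -0.0025  0.1324] tcp [ 488.3 -102.9  144.4] rot [ 1.799e+02 -1.000e-01 -1.800e+02] t 32.05
turn tool z 9.5 pad azimuth now 90.0
38.52657105609194 40.753803849220276
```

```bash
python3 -m handwheel '[[-0.001,-0.0025,0.04,0],[0,0,0.04,0],[0,0,0.03,0],[0,0,0.015,0],[0,0,0.005,0],[0,0,0.002,0],[0,0,0,0],[0,0,0.001,0],[0,0,0,0]]'; python3 -m handwheel '[[0,0,0.001,0],[0,0,0,0]]'
```

```text
time: 32.95
tool_pos: [490.9, -106.2, 12.9]
tcp_rot: [-180.0, 0.1, -180.0]
ft_force: [-0.2, 0.3, -1.1]
finger_gap: 38.7
grip_force: 40.8
time: 33.15
tool_pos: [490.1, -106.1, 11.0]
tcp_rot: [-180.0, 0.0, 180.0]
ft_force: [0.2, 0.9, -1.1]
finger_gap: 38.7
grip_force: 40.8
```

```bash
python3 -m handwheel '[[0,0,0.001,0],[0,0,0,0]]';  python3 -m handwheel '[[0,0,0,0],[0,0,0,0],[0,0,0,0],[0,0,-0.01,0],[0,0,-0.03,0],[0,0,-0.04,0],[0,0,-0.04,0],[0,0,-0.04,0],[0,0,0,0]]' 0.052 40; python3 -c "
from h import *
im=r.snapshot('top')[:,:,::-1];cv2.imwrite('pics/top6.png',im)
mods(im,(244,168,299,252));print();mods(im,(420,205,480,285),36)
go(490,136,45,90)"
```

```text
time: 33.35
tool_pos: [490.1, -106.1, 9.9]
tcp_rot: [-180.0, 0.0, 180.0]
ft_force: [-0.2, -0.5, -0.8]
finger_gap: 38.9
grip_force: 40.9
time: 34.25
tool_pos: [493.9, -107.2, 177.8]
tcp_rot: [-179.8, 0.7, -180.0]
ft_force: [0.6, -0.7, 0.4]
finger_gap: 52.5
grip_force: 0.0
[253.8 209.2] [569.5 227.1  72. ] area 25 bar
[285.9 236.8] [490.4 136.3  72. ] area 17 bar

[433.  209.6] [ 572.5 -286.5   36. ] area 102 round
[449.4 225.5] [ 525.6 -332.    36. ] area 51 round
[450.6 246. ] [ 466.1 -333.5   36. ] area 53 round
[451.9 265.6] [ 409.9 -335.4   36. ] area 54 round
shift [0.0035 0.2431 0.1289] tcp [ 492.5 -106.7  174.5] rot [-179.9    0.4 -180. ] t 34.3
turn tool z 0.0 pad azimuth now 90.0
```

```bash
python3 -m handwheel '[[0,0.0405,0,0],[0,0.0405,0,0],[0,0.0405,0,0],[0,0.0405,0,0],[0,0.0405,0,0],[0,0.0405,0.03,0],[0,0,0.03,0],[0,0,0,0],[0,0,0,0]]'; python3 -c "
from h import *
go(490,136,45,90)"
```

```text
time: 35.2
tool_pos: [488.8, 136.3, 109.2]
tcp_rot: [-180.0, -0.2, -180.0]
ft_force: [-0.2, -0.4, 0.0]
finger_gap: 51.9
grip_force: 0.0
shift [-0.0014 -0.0002  0.0642] tcp [488.8 136.3 109.2] rot [-180.    -0.2 -180. ] t 35.2
turn tool z 0.0 pad azimuth now 90.0
```

```bash
python3 -m handwheel '[[-0.001,0,0.025,0],[0,0,0.02,0],[0,0,0.01,0],[0,0,0.005,0],[0,0,0.004,0],[0,0,0,0],[0,0,0,0]]'; python3 -m handwheel '[[0,0,0,0],[0,0,0,0],[0,0,0,0],[0,0,0,0],[0,0,-0.01,0],[0,0,-0.025,0],[0,0,-0.04,0],[0,0,-0.045,0],[0,0,0,0]]' 0.03 40; python3 -m handwheel '[[-0.0094,-0.0418,0,0],[-0.0094,-0.0418,0,0],[-0.0094,-0.0418,0,0],[-0.0094,-0.0418,0,0],[-0.0094,-0.0418,0,0],[-0.0094,-0.0418,0,0],[0,0,0.02,0],[0,0,0,0],[0,0,0,0]]'; python3 -c "
from h import *
go(546.3,-115,12,80.5);s=r.sense();print(s['finger_gap'],s['grip_force'])"
```

```text
time: 35.9
tool_pos: [491.7, 136.8, 47.0]
tcp_rot: [180.0, 0.1, 180.0]
ft_force: [-0.8, -0.6, -0.0]
finger_gap: 51.8
grip_force: 0.0
time: 36.8
tool_pos: [495.1, 137.5, 174.1]
tcp_rot: [179.9, 0.7, -180.0]
ft_force: [1.4, -0.2, -0.6]
finger_gap: 38.9
grip_force: 40.3
time: 37.7
tool_pos: [546.6, -113.5, 145.5]
tcp_rot: [179.9, -0.1, -180.0]
ft_force: [-0.0, 0.3, -1.2]
finger_gap: 38.7
grip_force: 40.5
shift [ 0.     -0.0016  0.1335] tcp [ 546.6 -113.5  145.5] rot [ 1.799e+02 -1.000e-01 -1.800e+02] t 37.7
turn tool z 9.5 pad azimuth now 90.0
38.70038570172902 40.54327189922333
```

```bash
python3 -m handwheel '[[0,-0.0015,0.04,0],[0,0,0.04,0],[0,0,0.03,0],[0,0,0.015,0],[0,0,0.005,0],[0,0,0.002,0],[0,0,0,0],[0,0,0.001,0],[0,0,0,0]]'; python3 -m handwheel '[[0,0,0.0015,0],[0,0,0,0]]'
```

```text
time: 38.6
tool_pos: [548.4, -115.9, 14.3]
tcp_rot: [-180.0, 0.1, -180.0]
ft_force: [0.3, -1.1, 0.1]
finger_gap: 38.8
grip_force: 40.5
time: 38.8
tool_pos: [547.5, -115.7, 11.7]
tcp_rot: [-180.0, 0.0, 180.0]
ft_force: [-0.9, -0.0, -0.4]
finger_gap: 38.9
grip_force: 40.5
```

```bash
python3 -m handwheel '[[0,0,0.001,0],[0,0,0,0]]';  python3 -m handwheel '[[0,0,0,0],[0,0,0,0],[0,0,0,0],[0,0,-0.01,0],[0,0,-0.03,0],[0,0,-0.04,0],[0,0,-0.04,0],[0,0,-0.04,0],[0,0,0,0]]' 0.052 40; python3 -c "
from h import *
im=r.snapshot('top')[:,:,::-1];cv2.imwrite('pics/top7.png',im)
mods(im,(244,168,299,252));print();mods(im,(440,218,480,285),36)
go(569,227,45,0)"
```

```text
time: 39.0
tool_pos: [547.5, -115.7, 11.1]
tcp_rot: [-180.0, 0.0, 180.0]
ft_force: [-3.5, 0.8, 5.1]
finger_gap: 38.7
grip_force: 41.1
time: 39.9
tool_pos: [551.4, -116.8, 179.0]
tcp_rot: [-179.8, 0.7, -180.0]
ft_force: [1.2, -0.9, 0.8]
finger_gap: 52.1
grip_force: 0.0
[253.8 209.2] [569.5 227.1  72. ] area 25 bar

[449.4 225.5] [ 525.7 -332.2   36. ] area 52 round
[450.6 246. ] [ 466.1 -333.5   36. ] area 53 round
[451.9 265.6] [ 409.9 -335.4   36. ] area 54 round
[444.  281.6] [ 364.3 -311.5   36. ] area 31 bar
shift [-0.018   0.3437  0.1299] tcp [ 550.  -116.4  175.6] rot [-179.9    0.5 -180. ] t 39.95
turn tool z -90.0 pad azimuth now 90.0
```

```bash
python3 -m handwheel '[[-0.0027,0.0429,0,0],[-0.0027,0.0429,0,0],[-0.0027,0.0429,0,0],[-0.0027,0.0429,0,0],[-0.0027,0.0429,0,0],[-0.0027,0.0429,0,0],[-0.0027,0.0429,0,0],[-0.0027,0.0429,0,0],[0,0,0,8.5],[0,0,0,8.5]]'; python3 -m handwheel '[[0,0,0,8.5],[0,0,0,8.5],[0,0,0,8.5],[0,0,0.02,8.5],[0,0,0.02,8.5],[0,0,0.02,8.5],[0,0,0,0],[0,0,0,0]]';python3 -c "
from h import *
go(569.5,227,45,0)"
```

```text
time: 40.95
tool_pos: [567.9, 229.2, 169.1]
tcp_rot: [-179.9, -0.1, 162.8]
ft_force: [0.2, -0.6, -0.0]
finger_gap: 52.3
grip_force: 0.0
time: 41.75
tool_pos: [568.2, 227.4, 109.8]
tcp_rot: [-179.9, -0.0, 112.3]
ft_force: [0.1, -0.5, -0.2]
finger_gap: 51.9
grip_force: 0.0
shift [-0.0009  0.0012  0.0648] tcp [568.2 227.4 109.8] rot [-179.9   -0.   112.3] t 41.75
turn tool z 22.3 pad azimuth now 22.3
```

```bash
python3 -m handwheel '[[-0.001,0.001,0.025,0],[0,0,0.02,0],[0,0,0.01,0],[0,0,0.006,0],[0,0,0.004,0],[0,0,0,0],[0,0,0,0]]'; python3 -m handwheel '[[0,0,0,0],[0,0,0,0],[0,0,0,0],[0,0,0,0],[0,0,-0.01,0],[0,0,-0.025,0],[0,0,-0.04,0],[0,0,-0.045,0],[0,0,0,-8.5],[0,0,0,-8.5]]' 0.03 40; python3 -m handwheel '[[0,0,0,-8.5],[0,0,0,-8.5],[0,0,0,-8.5],[0,0,0,-8.5],[0,0,0,-8.5],[0,0,0,-8.5],[0,0,0,0]]'; python3 -m handwheel '[[-0.0043,-0.044,0,0],[-0.0043,-0.044,0,0],[-0.0043,-0.044,0,0],[-0.0043,-0.044,0,0],[-0.0043,-0.044,0,0],[-0.0043,-0.044,0,0],[-0.0043,-0.044,0,0],[-0.0043,-0.044,0.02,0],[0,0,0,0],[0,0,0,0]]'; python3 -c "
from h import *
go(603.5,-124.5,12,80.5);s=r.sense();print(s['finger_gap'],s['grip_force'])"
```

```text
time: 42.45
tool_pos: [571.0, 227.3, 46.5]
tcp_rot: [179.9, 0.0, 112.0]
ft_force: [-0.0, 0.1, -0.4]
finger_gap: 51.9
grip_force: 0.0
time: 43.45
tool_pos: [571.7, 227.5, 168.8]
tcp_rot: [179.8, 0.1, 129.3]
ft_force: [0.3, -0.1, -2.4]
finger_gap: 38.7
grip_force: 40.5
time: 44.15
tool_pos: [570.1, 227.0, 165.7]
tcp_rot: [-180.0, -0.0, -179.9]
ft_force: [-0.2, -0.1, -0.9]
finger_gap: 38.8
grip_force: 40.5
time: 45.15
tool_pos: [603.9, -125.9, 144.7]
tcp_rot: [180.0, -0.1, 179.6]
ft_force: [0.1, 0.8, -0.9]
finger_gap: 38.8
grip_force: 40.6
shift [0.0002 0.0013 0.1327] tcp [ 603.9 -125.9  144.7] rot [ 1.800e+02 -1.000e-01  1.796e+02] t 45.15
turn tool z 9.1 pad azimuth now 89.6
38.76927204982764 40.647937059402466
```

```bash
python3 -m handwheel '[[0,0.0015,0.04,0],[0,0,0.04,0],[0,0,0.03,0],[0,0,0.015,0],[0,0,0.005,0],[0,0,0.002,0],[0,0,0,0],[0,0,0.001,0],[0,0,0,0]]'; python3 -m handwheel '[[0,0,0.001,0],[0,0,0,0]]'
```

```text
time: 46.05
tool_pos: [605.7, -123.7, 13.9]
tcp_rot: [-180.0, 0.1, 180.0]
ft_force: [0.3, -0.8, -1.6]
finger_gap: 38.9
grip_force: 40.7
time: 46.25
tool_pos: [604.8, -123.5, 11.8]
tcp_rot: [-180.0, 0.0, 180.0]
ft_force: [-0.0, 0.4, -1.4]
finger_gap: 38.7
grip_force: 40.7
```

```bash
python3 -m handwheel '[[0,0,0.001,0],[0,0,0,0]]';  python3 -m handwheel '[[0,0,0,0],[0,0,0,0],[0,0,0,0],[0,0,-0.01,0],[0,0,-0.03,0],[0,0,-0.04,0],[0,0,-0.04,0],[0,0,-0.04,0],[0,0,0,0]]' 0.052 40; python3 -m handwheel '[[0.01,0.04,0,0],[0.01,0.04,0,0],[0.01,0.04,0,0],[0.01,0.04,0,0],[0.01,0.04,0,0],[0.01,0.04,0,0],[0.01,0.04,0,0],[0,0,0,0],[0,0,0,0],[0,0,0,0]]'; python3 -c "
from h import *
im=r.snapshot('top')[:,:,::-1];cv2.imwrite('pics/top8.png',im)
mods(im,(440,218,480,275),36);mods(im,(345,185,400,255),36,195)
s=r.snapshot('side')[:,:,::-1];cv2.imwrite('pics/e1.png',np.hstack([cv2.resize(im[150:300,180:490],(440,213)),np.zeros((213,0,3),np.uint8)]));cv2.imwrite('pics/side8.png',s)"
```

```text
time: 46.45
tool_pos: [604.9, -123.5, 10.8]
tcp_rot: [-180.0, 0.0, 180.0]
ft_force: [-1.1, -0.4, 0.9]
finger_gap: 38.4
grip_force: 41.0
time: 47.35
tool_pos: [608.9, -124.6, 179.7]
tcp_rot: [-179.8, 0.7, -180.0]
ft_force: [0.1, -0.3, 1.1]
finger_gap: 52.2
grip_force: 0.0
time: 48.35
tool_pos: [535.0, 155.8, 170.7]
tcp_rot: [-180.0, 0.0, 180.0]
ft_force: [-0.3, 0.5, 0.4]
finger_gap: 51.7
grip_force: 0.0
[449.3 225.5] [ 525.7 -331.8   36. ] area 47 round
[450.6 246.1] [ 465.9 -333.5   36. ] area 50 round
[451.8 265.5] [ 410.3 -335.2   36. ] area 49 round
```

View pics/top8.png

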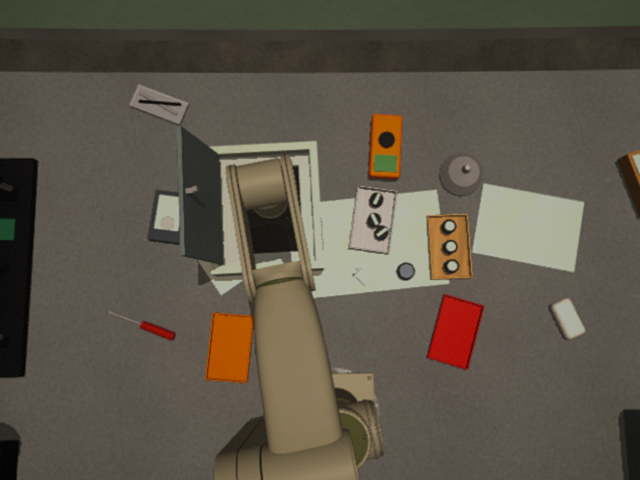

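View pics/side8.png

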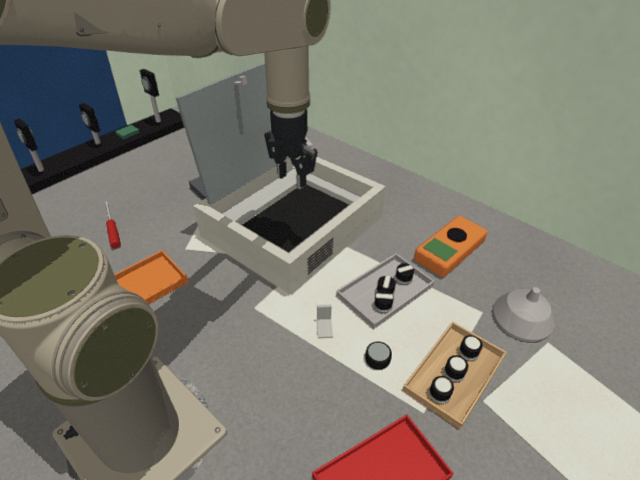

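The bay is empty. The wooden tray holds three round tags at (449,226), (451,246) and (452,266). In the steel tray, bars are at (376,200), (373,220) and (381,232), with the nearest one knocked aside, so I'll check closer that it's upright and inside.

```bash
python3 -c "
from h import *
a=cv2.imread('pics/top8.png')[180:260,340:405];b=cv2.imread('pics/side8.png')[245:330,330:440]
cv2.imwrite('pics/e2.png',np.hstack([cv2.resize(a,(390,480)),cv2.resize(b,(400,480))]))
im=cv2.imread('pics/top8.png')
for q in[(376,200),(373,220),(381,232)]:
    p=px('top',[q],36)[0,:2]-[546.3,-114.9];c,s=np.cos(np.radians(-9.5)),np.sin(np.radians(-9.5));print(p@np.array([[c,-s],[s,c]]))"
```

```text
[55.81587939  1.82125936]
[-3.62486948  1.6463078 ]
[-34.5498845  -26.28444669]
```

View pics/e2.png

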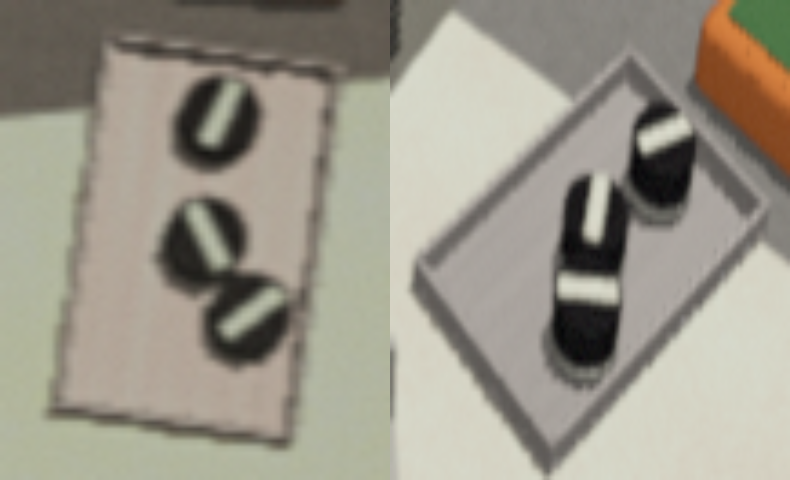

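The crop shows all three bar modules upright on the steel floor. The knocked one sits at (-35,-26) mm in the tray frame, well inside the walls. The gripper is clear of everything, so I'm handing in.

```bash
python3 -c "
from bench import r
print(r.hand_in())"
```

```text
the job is handed in; nothing more can be done
None
```

I handed the job in with the hatch open, three round-tagged modules upright in the wooden tray and three bar-tagged ones upright in the steel tray; one steel-tray module got knocked aside but still stands inside the walls, and the hand-in call gave no verdict.

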